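# Set the seed mill's grind: nut down to the stop, back a quarter turn, hold

## Robot

A 7-joint arm with a two-finger parallel gripper is mounted at the origin on a cart in front of the work surface, level with it; the furniture and walls round the work are solid. World frame = base frame: x ahead of the robot, y to its left, z up, the work surface at z = 0. Lengths are in m, angles in rad, forces in N, time in s.
With the tool pointing down it reaches from about 0.425 to 0.8 m from the base axis. Payload 8.3 kg.
Tool frame: the origin (TCP) lies on the centre line of the jaws, within the pads' length; the fingertips stand 11 mm ahead of it and the grasp point (between the pads) lies 8 mm behind it; z points along the fingers, y is the direction in which the jaws open and shut (so a half turn about z gives the same grasp; the last joint's range is limited). The gripper opens to 85 mm and grips with 20 to 120 N. Pads are 22 mm wide; open, the fingers measure 114 mm over their backs; the gripper's body (76 mm by 85 mm) begins 54 mm behind the grasp point. The pads swing forward as they close: fully open they stand 13 mm farther back than shut.
Start: joints at [1.065, 0.383, 0.016, 1.37, -0.006, 1.388, -0.046], TCP at [0.268, -0.565, 0.208] pointing down, gripper open.
Joint ranges: [-2.95, 2.95], [-0.25, 2.06], [-1.52, 1.56], [0.18, 2.33], [-1.44, 4.58], [0.02, 2.06], [-3.01, 3.01]. Speed limits (rad/s): [2.39, 2.39, 3.01, 3.01, 3.14, 3.14, 3.14].

## Interface

Orientations are given as a unit quaternion [x, y, z, w].
In Python, from cell import r, imaging gives the robot as it stands. The module is installed in compiled form; this text tells all that it offers.
- The arm moves only by the tool jog_arm, never from a script. Its argument "targets" is a list that holds one entry, the list of rows, each a list of 7 numbers: the turn, a rotation vector about the world's x, y, z in rad, then the shift along the world's x, y, z in mm, then the closure, from -1 (fully open) to 1 (shut). In form: [[[wx, wy, wz, dx, dy, dz, jaw], ...]]. A call has exactly 8 rows; each row is the pose to reach, as a shift and turn from the pose commanded when the call began; what a row does not reach only later rows make up. A row lasts 1/8 s, in which the tool goes at most 62.5 mm and 10.7 degrees, less where a joint would pass 70% of its speed; a pose out of reach is approached as far as the arm can. A call with a gripper value outside its range is refused whole. The fingers move at their own pace and stop on an object; "grip_force" is the grip in N (left out, the last holds). Time passes only in rows, so rows that repeat a pose let the fingers close, or fill a call up. It gives the time, the measured TCP pose, the force and the opening at its end, in the units of the state.
- r.sense(): the state, without advancing time (a new reading comes with each control period).
- imaging.snapshot(name): name is "side" or "top"; returns the picture (480x640x3 uint8, red, green, blue); there is no depth.
- imaging.camera_info(name): a dict with "fovy" (degrees; the focal length in pixels is half the picture's height over the tangent of half this angle, whatever the lens; pixels are square), "cx", "cy" (the principal point, pixels), "rvec" (rotation vector, rad) and "tvec" (3), from world to camera coordinates, as OpenCV has them. Camera axes: x right, y down, z forward; pixel columns grow to the right and rows downward; lengths in m; the calibration is good to about 2 mm. A picture is of the moment at which its call begins. camera_info takes no time and is no camera call.
- r.job_done(): hands the job in, once; it reports no verdict.
The state is a dict: "t": time; "joint_pos": joint angles; "joint_vel": joint speeds; "effort": joint torques, N m; "ee_pos": TCP position; "orientation": TCP orientation; "wrist_force": force on the tool from outside, world axes, zero at the start; "wrist_torque": the same for the moment, N m; "grip_width": finger opening in m.
Only numpy, scipy, OpenCV 4.12 (cv2) and the standard library are available. Lean on these libraries where they do the work, as an engineer would, in place of code of your own. Each camera call takes 0.05 s, during which the arm holds its last target.

## Task

Set the blue seed mill to a medium grind: screw its brass knurled nut clockwise (seen from above) all the way down until it stops, then back it off a quarter turn counter-clockwise. Finish still gripping the nut firmly at that setting, without letting go, because I will tighten the lock screw while you hold it; leave the loose kitchen things around the mill where they are.

Things in the scene. Friction and masses are not known exactly. Their poses are not given: they have to be found in the camera images.
- seed_mill: fixed electric seed mill: blue box housing on a black plinth, deck 103 mm high, 116 mm wide. Origin on the worktop under the nut's axis; x points to the mill's back (it reaches 65 mm forward, -x, its steel chute 82 mm, and 145 mm back), z up. A flat black filler cap, top at 118 mm, lies 98 mm behind the nut's axis.
- grind_nut (a joint): angle of the brass nut in rad: 0 is fully down on its hard stop; it grows as the nut is unscrewed (counter-clockwise from above), to 4.4 at most. It starts between 2.0 and 3.2, already on its thread, and cannot come off. The nut climbs 1.2 mm per rad. It turns stiffly (0.08 N m of friction) and stays where it is left.
- nut_grip (a point): centre of the nut, on its vertical axis, at half its height: 155 mm above the worktop when fully down. The nut is a knurled brass cylinder, 43 mm across and 28 mm high. All round it is free down to the deck, so it can be gripped from above at any yaw.
- boss_top (a point): centre of the top of the fixed aluminium boss under the nut (33 mm across), 140 mm above the worktop. From it a 15 mm steel stud rises through the nut to 184 mm. At the boss's foot lies a white dial plate, 86 mm across, with a long tick every quarter turn and a short one between.
- nut_mark (a point): red index mark on the nut's top face (a red stripe runs down the side below it), 17.5 mm off its axis and 14 mm above the nut's centre; it turns with the nut. On the stop it points to the mill's front (the chute, mill -x); a quarter turn back it points to mill -y.
- jar_cumin: loose spice jar with black cap and pale green label, 43 mm across, 105 mm high, origin at the centre of its underside; leave alone
- jar_coriander: loose spice jar with green cap and green label, 45 mm across, 106 mm high, origin at the centre of its underside; leave alone
- measuring_cup: loose steel measuring cup with a long handle, 75 x 149 x 46 mm, origin at the middle of its underside extent, handle to its own -y; leave alone
- yolk_bowl: loose small bowl of yellow yolk, 116 mm across, 44 mm high, origin at the centre of its underside; leave alone

How it is judged:
By the outcome, as a careful person would: the job done as asked, in the order asked, and still so for the second after the job is handed in, while the arm keeps its last pose, push and grip.
It also fails if it takes over 51 s, if anything falls off the work surface, if the arm or the gripper's body presses on something with over 40 N, if the wrist force passes 120 N, or if a joint passes its speed limit or range.

## Working session

There is one attempt and no reset: what is moved stays moved. The work goes in short steps, Python scripts to look and compute and a tool call to move; the robot and the scene stay as the last step left them, time stands still between calls to the robot, and variables do not carry over. Pictures are saved under pics/ and viewed, and the job is handed in when it is done.

Besides the shell and the picture viewer there is one more tool, called after "Request:" as a command line: name --argument value ..., lists and objects as JSON in quotes. jog_arm: Moves the arm, as the interface text tells. Its arguments: {"type":"object","properties":{"targets":{"type":"array"},"grip_force":{"type":"number"}},"required":["targets"]}

```bash
mkdir -p pics
python3 - <<'E'
from cell import r, imaging
import cv2
for n in("side","top"):
    cv2.imwrite(f"pics/{n}0.png",imaging.snapshot(n)[:,:,::-1]); print(n,imaging.camera_info(n))
print(r.sense())
E
```

```text
side {'fovy': 53.90069838672754, 'cx': 325.45438264197355, 'cy': 240.71757368759404, 'rvec': array([ 1.91464771, -1.22370281,  0.65886186]), 'tvec': array([-0.14707239,  0.42218434,  0.81788275])}
top {'fovy': 57.28753300959679, 'cx': 321.909914127802, 'cy': 232.02256277969587, 'rvec': array([ 2.19830228, -2.17753133,  0.08300178]), 'tvec': array([0.09435146, 0.55432578, 1.17231746])}
{'t': 0.1, 'joint_pos': array([ 1.0650815 ,  0.38416991,  0.01639609,  1.3710467 , -0.00628034,
        1.38821573, -0.04652668]), 'joint_vel': array([-4.36144079e-04, -2.04625449e-03,  7.04582924e-04, -2.06052919e-03,
       -1.90837386e-03,  1.43894423e-03, -5.27708265e-06]), 'effort': array([ 3.13296310e-03, -6.29134512e+01,  8.47776588e-01, -3.72758567e+01,
        1.68013014e-02,  1.03350551e-02,  9.71390008e-07]), 'ee_pos': array([ 0.26760388, -0.56425903,  0.20707028]), 'orientation': array([ 9.75586669e-01,  2.19612958e-01, -2.22871915e-04, -8.66650650e-04]), 'wrist_force': array([ 0.0310428 , -0.05852351, -0.30706122]), 'wrist_torque': array([-0.01767004,  0.01555121, -0.08934213]), 'grip_width': 0.0856793237705604}
```

View pics/side0.png

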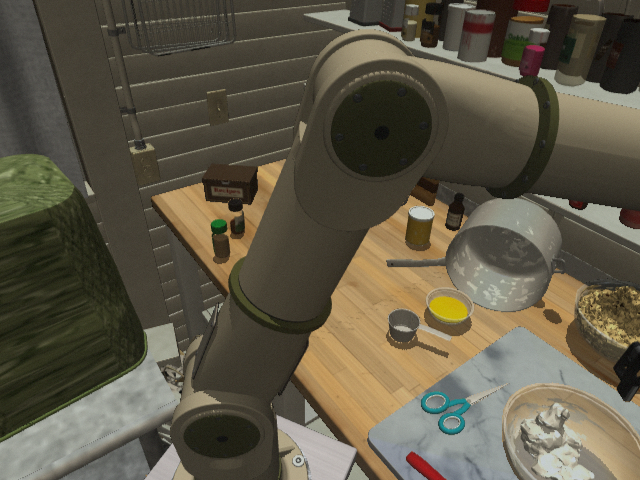

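View pics/top0.png

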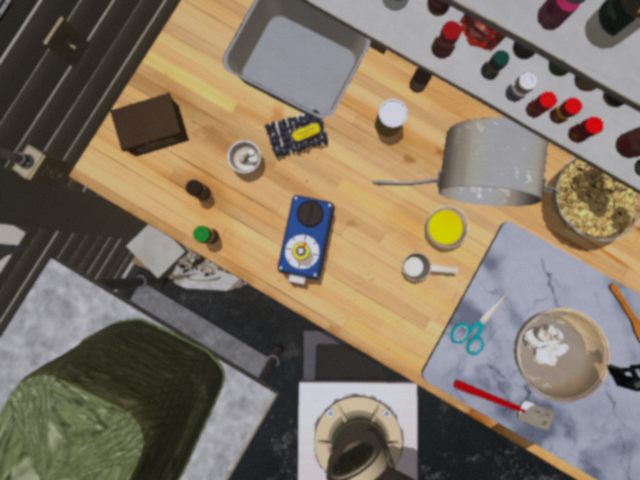

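```bash
cat > h.py <<'E'
import numpy as np, cv2
from cell import r, imaging
def cam(n):
    i=imaging.camera_info(n); f=240/np.tan(np.radians(i['fovy'])/2)
    return np.array([[f,0,i['cx']],[0,f,i['cy']],[0,0,1]]),i['rvec'],i['tvec']
def proj(n,P):
    K,rv,t=cam(n); return cv2.projectPoints(np.array(P,float).reshape(-1,3),rv,t,K,None)[0].reshape(-1,2)
def back(n,uv,z):
    K,rv,t=cam(n);R=cv2.Rodrigues(rv)[0];c=-R.T@t
    d=R.T@np.linalg.inv(K)@np.array([*uv,1.]);return c+d*(z-c[2])/d[2]
def crop(n,u0,v0,w,h,s,name,img=None):
    if img is None: img=imaging.snapshot(n)
    c=cv2.resize(img[v0:v0+h,u0:u0+w],None,fx=s,fy=s,interpolation=cv2.INTER_CUBIC)
    cv2.imwrite('pics/'+name,c[:,:,::-1])
E
python3 - <<'E'
from h import *
im=cv2.imread('pics/top0.png')[:,:,::-1]
crop('top',265,185,80,110,7 if 0 else 5.4,'c1.png',im)
for n in('top','side'):
  print(proj(n,[[0,0,0],[.5,0,0],[.5,.2,0],[.268,-.565,.2]]).round())
  R=cv2.Rodrigues(cam(n)[1])[0];print(-R.T@cam(n)[2])
print(back('top',(302,252),.17),proj('side',back('top',(302,252),.17)))
E
```

```text
[[357. 440.]
 [358. 252.]
 [285. 252.]
 [615. 355.]]
[0.46927342 0.1054055  1.20796508]
[[241. 484.]
 [348. 304.]
 [278. 282.]
 [641. 413.]]
[-0.33149361 -0.28791561  0.82220355]
[0.49502153 0.14689136 0.17      ] [[294.40749617 235.63377914]]
```

View pics/c1.png

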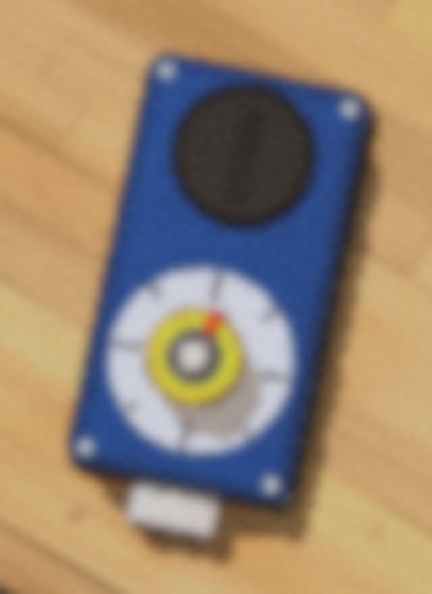

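Run:
```python
from h import *
b=lambda u,v,z: back('top',(265-.4+u/5.4,185-.4+v/5.4),z)
s=[b(*p,.103) for p in((166,70),(349,108),(271,485),(86,447))]
for a,c in((3,0),(2,1)):
  d=s[a-0]-s[c]; d=s[c]-s[a]; print('yaw',np.degrees(np.arctan2(d[1],d[0])))
for a,c in((1,0),(2,3)):
  d=s[c]-s[a]; print('yaw-y',np.degrees(np.arctan2(d[1],d[0]))-90, np.linalg.norm(d))
print('cap',b(244,156,.118)); print('dial',b(201,360,.104));print('nut',b(194,356,.172)); print('stud',b(193,355,.184))
n=b(194,356,.172);m=b(213,321,.172);print('mark',m,np.degrees(np.arctan2(*(m-n)[1::-1])))
c=b(244,156,.118);d=c-b(201,360,.104);print(np.linalg.norm(d[:2]),np.degrees(np.arctan2(d[1],d[0])))
print('cumin,coriander', back('top',(195,186),.105),back('top',(203,234),.106))
crop('side',250,190,100,80,8,'s1.png',cv2.imread('pics/side0.png')[:,:,::-1])
```

```text
yaw -11.11455228374875
yaw -11.142320642698689
yaw-y -11.238159698792487 0.08771692701789999
yaw-y -11.032141744352415 0.0876296931061075
cap [0.5924623  0.13075866 0.118     ]
dial [0.49849404 0.14999843 0.104     ]
nut [0.49840933 0.15032672 0.172     ]
stud [0.49849877 0.15024299 0.184     ]
mark [0.51376622 0.1422251  0.172     ] -27.814156356161984
0.09591768617358418 -11.571239322266422
cumin,coriander [0.66100684 0.42233898 0.105     ] [0.53940335 0.39840092 0.106     ]
```

Request:
jog_arm --targets '[[[0,0,0.17,25,40,15,-1],[0,0,0.34,55,80,30,-1],[0,0,0.51,85,125,45,-1],[0,0,0.68,110,170,60,-1],[0,0,0.85,130,220,60,-1],[0,0,1.02,150,270,60,-1],[0,0,1.19,170,320,60,-1],[0,0,1.36,182,365,60,-1]]]' --grip_force 60

```text
t: 1.1
ee_pos: [0.4503, -0.1974, 0.2677]
orientation: [0.618, 0.786, 0.0, -0.0]
wrist_force: [0.0, -0.2, -1.3]
grip_width: 0.0852
```

Request:
jog_arm --targets '[[[0,0,0.17,10,50,0,-1],[0,0,0.34,20,100,0,-1],[0,0,0.51,28,150,0,-1],[0,0,0.68,36,200,0,-1],[0,0,0.85,42,250,0,-1],[0,0,1.02,46,300,0,-1],[0,0,1.19,48,347,0,-1],[0,0,1.4,48,347,0,-1]]]'

```text
t: 2.1
ee_pos: [0.4965, 0.1522, 0.2678]
orientation: [-0.026, 1.0, 0.001, -0.0]
wrist_force: [0.5, -0.6, -0.1]
grip_width: 0.0855
```

Run:
```python
from h import *
s=r.sense();print(s['t'],s['joint_pos'].round(3),s['ee_pos'].round(4),s['orientation'].round(4))
crop('side',190,130,220,165,3.6,'s2.png'); crop('top',220,170,160,120,5,'t2.png')
print(proj('side',[[.4985,.15,.172]]),proj('top',[[.4985,.15,.172]]))
```

```text
2.1 [ 0.321  0.206 -0.792  1.525  0.145  1.472  1.148] [0.4965 0.1522 0.2678] [-2.620e-02  9.997e-01  9.000e-04 -4.000e-04]
[[293.9073595  233.88820835]] [[300.66511608 250.48873568]]
```

View pics/s2.png

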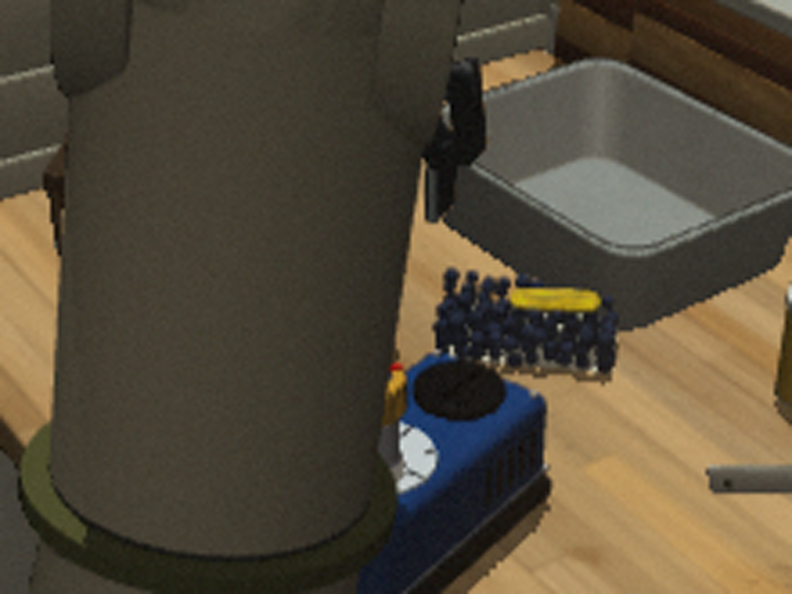

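View pics/t2.png

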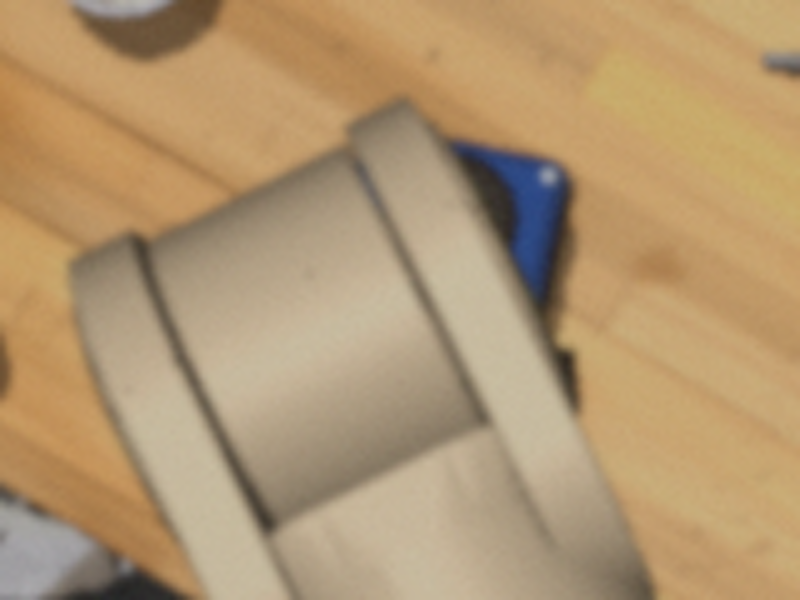

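Request:
jog_arm --targets '[[[0,0,0,0,0,-20,-1],[0,0,0,0,0,-40,-1],[0,0,0,0,0,-60,-1],[0,0,0,0,0,-70,-1],[0,0,0,0,0,-70,-1],[0,0,0,0,0,-70,-1],[0,0,0,0,0,-70,-1],[0,0,0,0,0,-70,-1]]]'

```text
t: 3.2
ee_pos: [0.498, 0.1474, 0.1984]
orientation: [-0.019, 1.0, -0.0, 0.0]
wrist_force: [-0.3, 0.8, 0.1]
grip_width: 0.0852
```

Run:
```python
from h import *
s=r.sense();print(s['t'],s['joint_pos'].round(3),s['ee_pos'].round(4),s['orientation'].round(4),s['wrist_torque'],s['wrist_force'])
crop('side',230,170,130,98,6,'s3.png');
```

```text
3.2 [ 0.32   0.239 -0.782  1.646  0.173  1.327  1.119] [0.498  0.1474 0.1984] [-1.930e-02  9.998e-01 -0.000e+00  3.000e-04] [ 0.0347304 -0.0410392  0.0034455] [-0.31271568  0.83294877  0.10340144]
```

View pics/s3.png

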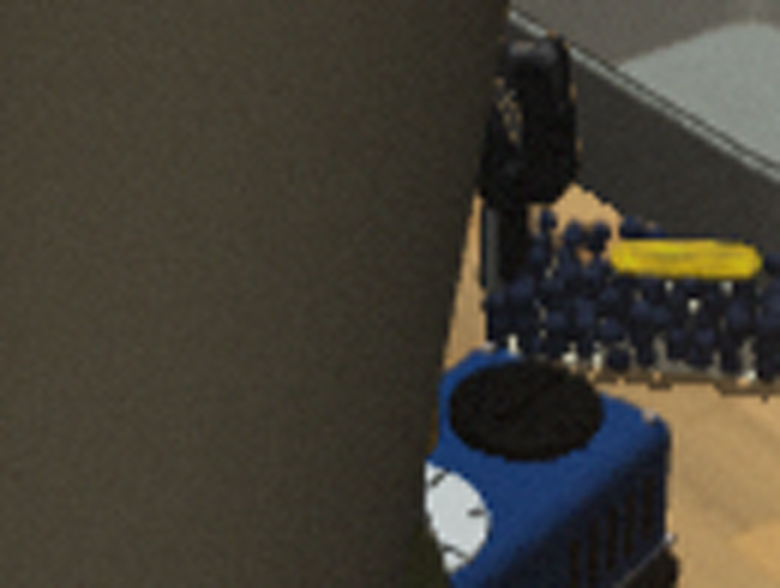

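Request:
jog_arm --targets '[[[0,0,0,0.5,2.8,-15,-1],[0,0,0,0.5,2.8,-30,-1],[0,0,0,0.5,2.8,-42,-1],[0,0,0,0.5,2.8,-48,-1],[0,0,0,0.5,2.8,-48,-1],[0,0,0,0.5,2.8,-48,-1],[0,0,0,0.5,2.8,-48,-1],[0,0,0,0.5,2.8,-48,-1]]]'

```text
t: 4.25
ee_pos: [0.4985, 0.1502, 0.1503]
orientation: [-0.019, 1.0, -0.0, 0.0]
wrist_force: [0.1, 0.0, 0.2]
grip_width: 0.0854
```

Request:
jog_arm --targets '[[[0,0,0,0,0,0,0],[0,0,0,0,0,0,0.3],[0,0,0,0,0,0,1],[0,0,0,0,0,0,1],[0,0,0,0,0,0,1],[0,0,0,0,0,0,1],[0,0,0,0,0,0,1],[0,0,0,0,0,0,1]]]' --grip_force 80

```text
t: 5.25
ee_pos: [0.4983, 0.1508, 0.1503]
orientation: [-0.02, 1.0, 0.0, 0.0]
wrist_force: [-1.7, 5.3, 4.8]
grip_width: 0.0098
```

```bash
cat >> h.py <<'E'
def st():
    s=r.sense();q=s['orientation'];print(round(s['t'],2),'q',s['joint_pos'].round(3),'p',s['ee_pos'].round(4),'o',q.round(4),'yaw',round(float(np.degrees(2*np.arctan2(q[1],q[0]))),2),'T',s['wrist_torque'].round(3),'F',s['wrist_force'].round(2),'w',s['grip_width'].round(4))
E
python3 -c "
from h import *
st();crop('side',230,170,130,98,6,'s4.png')"
```

```text
Traceback (most recent call last):
  File "h.py", line 16, in st
    s=r.sense();q=s['orientation'];print(round(s['t'],2),'q',s['joint_pos'].round(3),'p',s['ee_pos'].round(4),'o',q.round(4),'yaw',round(float(np.degrees(2*np.arctan2(q[1],q[0]))),2),'T',s['wrist_torque'].round(3),'F',s['wrist_force'].round(2),'w',s['grip_width'].round(4))
                                                                                                                                                                                                                                                        ^^^^^^^^^^^^^^^^^^^^^
AttributeError: 'float' object has no attribute 'round'
```

```bash
sed -i "s/s\['grip_width'\].round(4)/round(float(s['grip_width']),4)/" h.py
python3 -c "
from h import *
st();crop('side',230,170,130,98,6,'s4.png');crop('top',220,170,160,120,5,'t4.png')"
```

```text
5.25 q [ 0.301  0.282 -0.775  1.714  0.208  1.23   1.086] p [0.4983 0.1508 0.1503] o [-1.970e-02  9.998e-01  3.000e-04  2.000e-04] yaw 182.26 T [ 1.012  0.409 -0.03 ] F [-1.75  5.27  4.81] w 0.0098
```

View pics/s4.png

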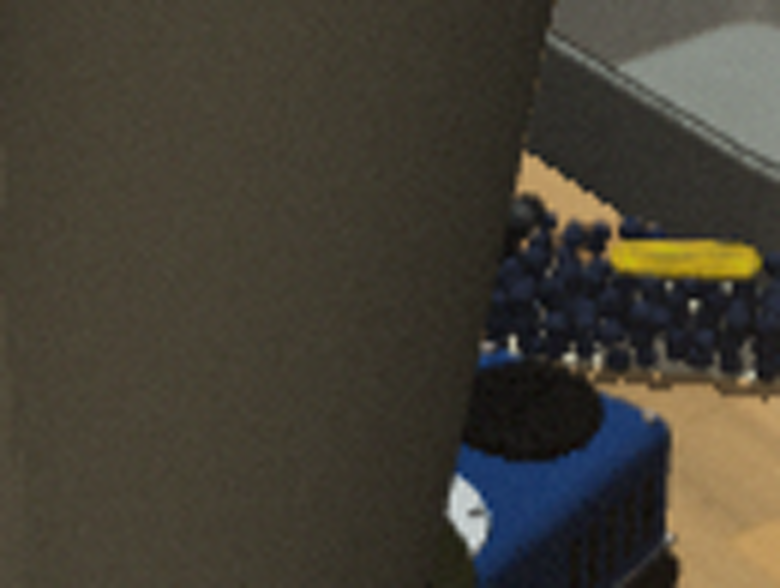

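View pics/t4.png

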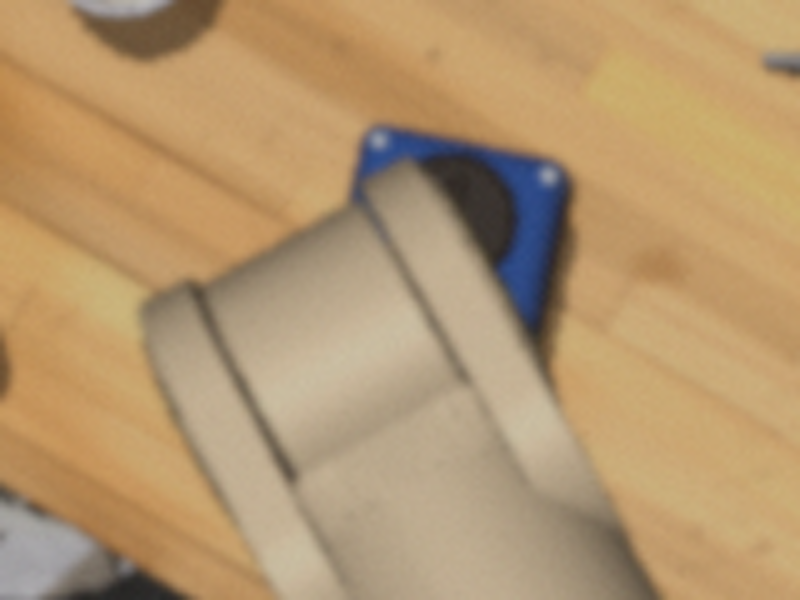

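```bash
python3 - <<'E'
from h import *
print('mark side',proj('side',[[.5138,.1422,.172]]),'seen ~',190+397/3.6,130+367/3.6)
# s3 at TCP .498,.1474,.1984: finger tip right seen at
P=[.498,.1474,.1984]
for dy in(-.043,-.057,.043,.057): print(dy,proj('side',[[P[0],P[1]+dy,P[2]-.011+.013],[P[0]-.011,P[1]+dy,P[2]+.002],[P[0]+.011,P[1]+dy,P[2]+.002]]).round(1).tolist())
print('seen',230+485/6,170+290/6,230+525/6,170+285/6)
P=[.4965,.1522,.2678]
for dy in(-.043,-.057,.043,.057): print(dy,proj('side',[[P[0],P[1]+dy,P[2]+.002]]).round(1).tolist())
print('seen',190+425/3.6,130+220/3.6,190+440/3.6)
E
sed -n 1,1p /dev/null
```

```text
mark side [[299.65023246 231.47404438]] seen ~ 300.27777777777777 231.94444444444446
-0.043 [[310.9, 228.9], [308.9, 231.3], [313.0, 226.6]]
-0.057 [[316.4, 230.4], [314.3, 232.8], [318.3, 228.0]]
0.043 [[278.7, 220.1], [276.4, 222.3], [280.9, 217.8]]
0.057 [[273.6, 218.7], [271.3, 220.9], [275.8, 216.5]]
seen 310.8333333333333 218.33333333333334 317.5 217.5
-0.043 [[308.9, 203.3]]
-0.057 [[314.5, 204.8]]
0.043 [[275.5, 194.8]]
0.057 [[270.3, 193.4]]
seen 308.05555555555554 191.11111111111111 312.22222222222223
```

Request:
jog_arm --targets '[[[0,0,0,0,0,0,-1],[0,0,0,0,0,0,-1],[0,0,0,0,0,0,-1],[0,0,0,0,0,0,-1],[0,0,0,0,0,30,-1],[0,0,0,0,-40,80,-1],[0,0,0,0,-90,120,-1],[0,0,0,0,-90,120,-1]]]'

```text
t: 6.35
ee_pos: [0.5002, 0.0559, 0.2728]
orientation: [-0.016, 1.0, -0.001, 0.003]
wrist_force: [0.2, 0.5, -0.4]
grip_width: 0.0855
```

Request:
jog_arm --targets '[[[0,0,0,0,0,0,0],[0,0,0,0,0,0,0],[0,0,0,0,0,0,0],[0,0,0,0,0,0,0],[0,0,0,0,0,0,0],[0,0,0,0,0,0,0],[0,0,0,0,0,0,0],[0,0,0,0,0,0,0]]]'

```text
t: 7.35
ee_pos: [0.4983, 0.0601, 0.27]
orientation: [-0.019, 1.0, -0.0, -0.0]
wrist_force: [0.4, 0.3, -0.1]
grip_width: 0.0428
```

```bash
python3 -c "
from h import *
st();crop('side',230,130,160,120,5,'s5.png');crop('top',240,170,160,120,5,'t5.png')
P=r.sense()['ee_pos']
for dy in (-.022,-.035,.022,.035): print(dy,[((proj('side',[[P[0],P[1]+dy,P[2]+z]])[0]-[230,130])*5).round() for z in(-.011,0,.03)])
"
```

```text
7.35 q [ 0.479  0.15  -0.74   1.565  0.102  1.466  1.343] p [0.4983 0.0601 0.27  ] o [-0.0193  0.9998 -0.     -0.    ] yaw 182.21 T [-0.04  -0.024 -0.035] F [ 0.38  0.33 -0.13] w 0.0428
-0.022 [array([540., 422.]), array([541., 401.]), array([544., 343.])]
-0.035 [array([567., 429.]), array([568., 408.]), array([571., 349.])]
0.022 [array([451., 399.]), array([451., 378.]), array([452., 320.])]
0.035 [array([424., 392.]), array([425., 372.]), array([425., 314.])]
```

View pics/s5.png

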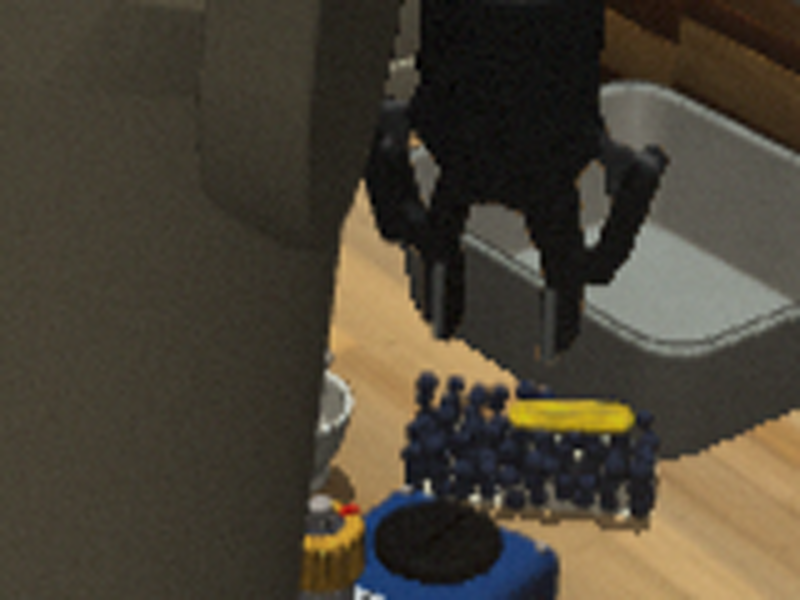

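View pics/t5.png

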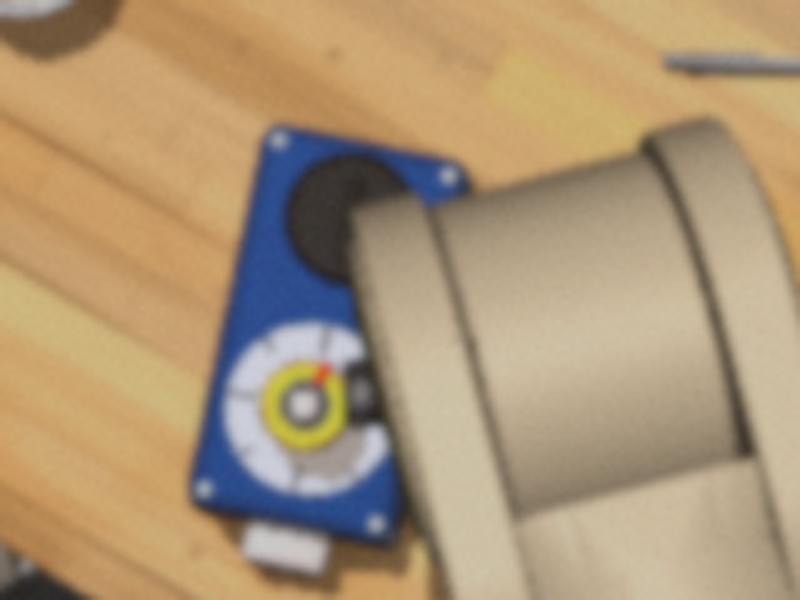

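```bash
python3 -c "
from h import *
for z in (.26,.3,.34): print(z,back('top',(312.5,248.2),z),back('top',(310,241.5),z),back('top',(310,253.8),z))
for x in(.4983,.51,.52,.53): print(x,[((proj('side',[[x,.0601+dy,.27+dz]])[0]-[230,130])*5).round() for dy in(-.022,.022) for dz in(-.011,.022)])
print(r.sense()['effort'].round(2))
"
```

```text
0.26 [0.50119277 0.12075441 0.26      ] [0.51560619 0.12630809 0.26      ] [0.4890757  0.12601067 0.26      ]
0.3 [0.49984591 0.12010675 0.3       ] [0.51365115 0.12542609 0.3       ] [0.48824013 0.12514122 0.3       ]
0.34 [0.49849906 0.1194591  0.34      ] [0.51169611 0.12454409 0.34      ] [0.48740456 0.12427177 0.34      ]
0.4983 [array([540., 422.]), array([543., 358.]), array([450., 399.]), array([452., 336.])]
0.51 [array([550., 410.]), array([553., 346.]), array([461., 387.]), array([463., 324.])]
0.52 [array([559., 399.]), array([562., 336.]), array([470., 377.]), array([472., 314.])]
0.53 [array([567., 389.]), array([570., 326.]), array([479., 367.]), array([481., 304.])]
[-1.000e-02 -3.899e+01 -3.640e+00 -3.744e+01  2.000e-02  0.000e+00
 -0.000e+00]
```

Request:
jog_arm --targets '[[[0,0,0,0,30,0,-1],[0,0,0,0,70,0,-1],[0,0,0,0,90,0,-1],[0,0,0,0,90,-30,-1],[0,0,0,0,90,-70,-1],[0,0,0,0,90,-110,-1],[0,0,0,0,90,-130,-1],[0,0,0,0,90,-130,-1]]]'

```text
t: 8.45
ee_pos: [0.4973, 0.1497, 0.1386]
orientation: [-0.019, 1.0, -0.0, -0.002]
wrist_force: [1.7, -0.3, 0.8]
grip_width: 0.0854
```

Request:
jog_arm --targets '[[[0,0,0,0,0,-8,-1],[0,0,0,0,0,-16,-1],[0,0,0,0,0,-22,-1],[0,0,0,0,0,-22,-1],[0,0,0,0,0,-22,-0.4],[0,0,0,0,0,-22,-0.2],[0,0,0,0,0,-22,-0.2],[0,0,0,0,0,-22,-0.2]]]'

```text
t: 9.45
ee_pos: [0.4984, 0.1501, 0.1181]
orientation: [-0.019, 1.0, -0.0, 0.0]
wrist_force: [0.0, 1.0, 0.3]
grip_width: 0.0512
```

```bash
python3 -c "
from h import *
st();crop('side',230,130,160,120,5,'s6.png');crop('top',240,170,160,120,5,'t6.png')
"
```

```text
9.45 q [ 0.299  0.317 -0.778  1.755  0.24   1.167  1.06 ] p [0.4984 0.1501 0.1181] o [-1.940e-02  9.998e-01 -0.000e+00  1.000e-04] yaw 182.22 T [-0.009 -0.065  0.039] F [0.04 0.98 0.3 ] w 0.0512
```

View pics/s6.png

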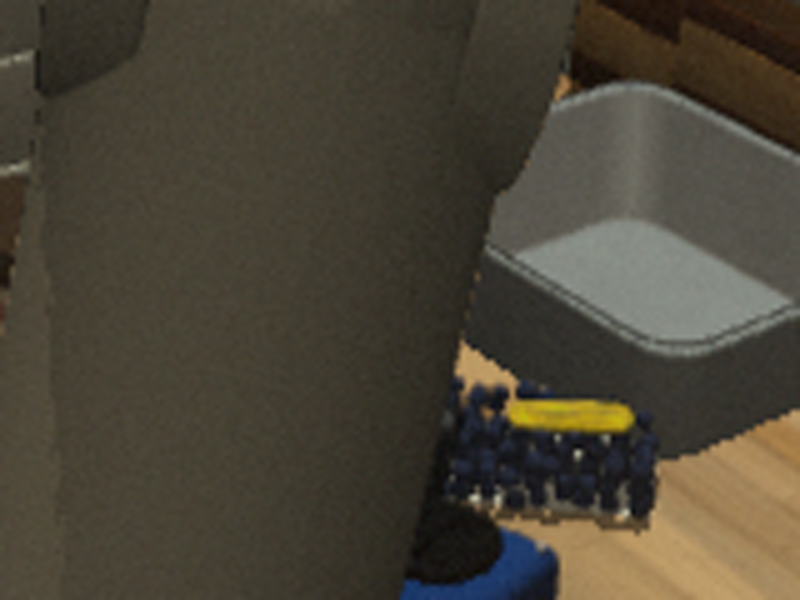

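No contact yet, 51 mm open. I'll close now.

Request:
jog_arm --targets '[[[0,0,0,0,0,0,0],[0,0,0,0,0,0,0.3],[0,0,0,0,0,0,1],[0,0,0,0,0,0,1],[0,0,0,0,0,0,1],[0,0,0,0,0,0,1],[0,0,0,0,0,0,1],[0,0,0,0,0,0,1]]]' --grip_force 70

```text
t: 10.55
ee_pos: [0.4984, 0.1509, 0.1184]
orientation: [-0.02, 1.0, 0.0, 0.0]
wrist_force: [-2.6, 3.7, 5.0]
grip_width: 0.041
```

```bash
python3 -c "
from h import *
st()
"
```

```text
10.55 q [ 0.299  0.317 -0.779  1.755  0.24   1.167  1.06 ] p [0.4984 0.1509 0.1184] o [-1.970e-02  9.998e-01  3.000e-04  3.000e-04] yaw 182.26 T [0.664 0.418 0.002] F [-2.64  3.68  4.98] w 0.041
```

Request:
jog_arm --targets '[[[0,0,-0.1,0,0.8,-0.1,1],[0,0,-0.25,0,0.8,-0.3,1],[0,0,-0.4,0,0.8,-0.5,1],[0,0,-0.55,0,0.8,-0.7,1],[0,0,-0.7,0,0.8,-0.8,1],[0,0,-0.85,0,0.8,-1.0,1],[0,0,-1.0,0,0.8,-1.2,1],[0,0,-1.0,0,0.8,-1.2,1]]]'

```text
t: 11.55
ee_pos: [0.4982, 0.1504, 0.1172]
orientation: [0.464, 0.886, -0.0, 0.0]
wrist_force: [-3.3, -0.7, 8.0]
grip_width: 0.0412
```

```bash
python3 -c "
from h import *
st();crop('side',230,130,160,120,5,'s7.png');crop('top',240,170,160,120,5,'t7.png')
"
```

```text
11.55 q [ 0.168  0.284 -0.615  1.761  0.179  1.154  0.106] p [0.4982 0.1504 0.1172] o [ 4.635e-01  8.861e-01 -5.000e-04  1.000e-04] yaw 124.77 T [-0.114  0.763 -0.107] F [-3.3  -0.7   8.02] w 0.0412
```

View pics/t7.png

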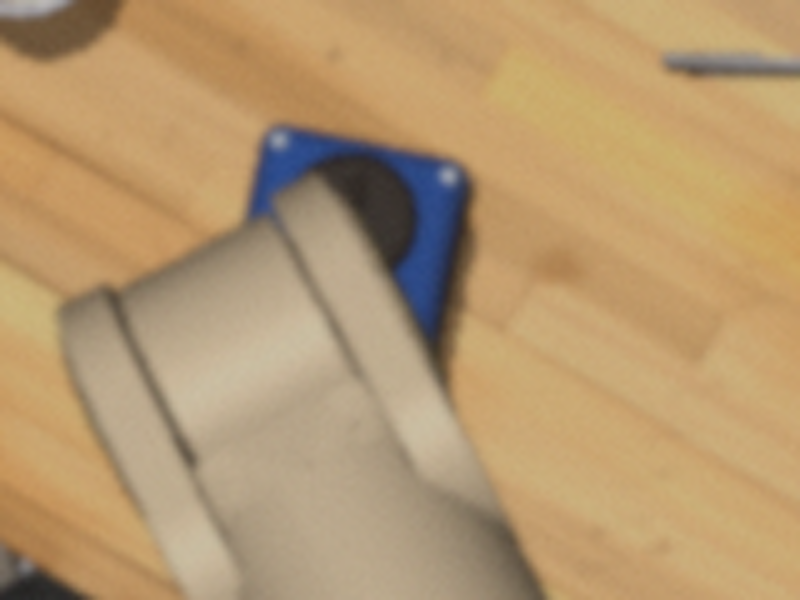

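View pics/s7.png

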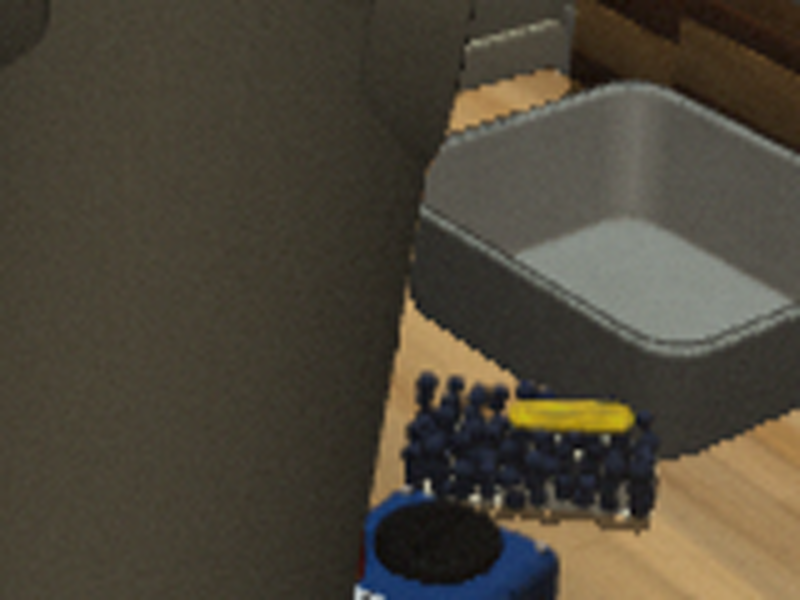

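Request:
jog_arm --targets '[[[0,0,-0.16,0,0,-0.3,1],[0,0,-0.32,0,0,-0.5,1],[0,0,-0.48,0,0,-0.7,1],[0,0,-0.64,0,0,-0.9,1],[0,0,-0.8,0,0,-1.1,1],[0,0,-0.96,0,0,-1.3,1],[0,0,-1.12,0,0,-1.5,1],[0,0,-1.3,0,0,-1.7,1]]]'

```text
t: 12.65
ee_pos: [0.4975, 0.1505, 0.1155]
orientation: [0.906, 0.424, -0.001, 0.0]
wrist_force: [-8.6, -0.5, 9.8]
grip_width: 0.041
```

Request:
jog_arm --targets '[[[0,0,-0.06,0,0,-0.1,1],[0,0,-0.12,0,0,-0.2,1],[0,0,-0.18,0,0,-0.3,1],[0,0,-0.24,0,0,-0.3,1],[0,0,-0.3,0,0,-0.4,1],[0,0,-0.36,0,0,-0.5,1],[0,0,-0.36,0,0,-0.5,1],[0,0,-0.36,0,0,-0.5,1]]]'

```text
t: 13.65
ee_pos: [0.4974, 0.1506, 0.1151]
orientation: [0.966, 0.257, -0.001, 0.0]
wrist_force: [-8.3, -0.8, 11.1]
grip_width: 0.0412
```

```bash
python3 -c "
from h import *
st()
"
```

```text
13.65 q [-0.024  0.253 -0.385  1.772  0.104  1.138 -1.492] p [0.4974 0.1506 0.1151] o [ 9.664e-01  2.572e-01 -8.000e-04  2.000e-04] yaw 29.81 T [-0.19   1.652 -0.092] F [-8.28 -0.84 11.06] w 0.0412
```

Request:
jog_arm --targets '[[[0,0,-0.03,-0.5,0.3,0.3,1],[0,0,-0.06,-0.5,0.3,0.3,1],[0,0,-0.09,-0.5,0.3,0.2,1],[0,0,-0.12,-0.5,0.3,0.2,1],[0,0,-0.15,-0.5,0.3,0.2,1],[0,0,-0.18,-0.5,0.3,0.2,1],[0,0,-0.2,-0.5,0.3,0.2,1],[0,0,-0.2,-0.5,0.3,0.2,1]]]'

```text
t: 14.65
ee_pos: [0.4973, 0.1506, 0.115]
orientation: [0.987, 0.16, -0.0, 0.001]
wrist_force: [-4.4, -0.1, 7.5]
grip_width: 0.0414
```

```bash
python3 -c "
from h import *
st()
"
```

```text
14.65 q [-0.046  0.249 -0.359  1.774  0.097  1.137 -1.686] p [0.4973 0.1506 0.115 ] o [ 9.872e-01  1.597e-01 -5.000e-04  6.000e-04] yaw 18.38 T [-0.218  0.864  0.599] F [-4.35 -0.05  7.48] w 0.0414
```

Request:
jog_arm --targets '[[[0,0,-0.01,0,0,0,1],[0,0,-0.02,0,0,0,1],[0,0,-0.03,0,0,0,1],[0,0,-0.04,0,0,0,1],[0,0,-0.05,0,0,0,1],[0,0,-0.05,0,0,0,1],[0,0,-0.05,0,0,0,1],[0,0,-0.05,0,0,0,1]]]'

```text
t: 15.65
ee_pos: [0.4973, 0.1507, 0.1149]
orientation: [0.991, 0.136, -0.0, 0.001]
wrist_force: [-3.8, -2.2, 5.7]
grip_width: 0.0413
```

```bash
python3 -c "
from h import *
st();crop('side',230,130,160,120,5,'s8.png');crop('top',240,170,160,120,5,'t8.png')
"
```

```text
15.65 q [-0.052  0.249 -0.353  1.774  0.096  1.136 -1.733] p [0.4973 0.1507 0.1149] o [ 9.907e-01  1.361e-01 -4.000e-04  8.000e-04] yaw 15.64 T [-0.401  0.81   1.557] F [-3.8  -2.21  5.7 ] w 0.0413
```

View pics/s8.png

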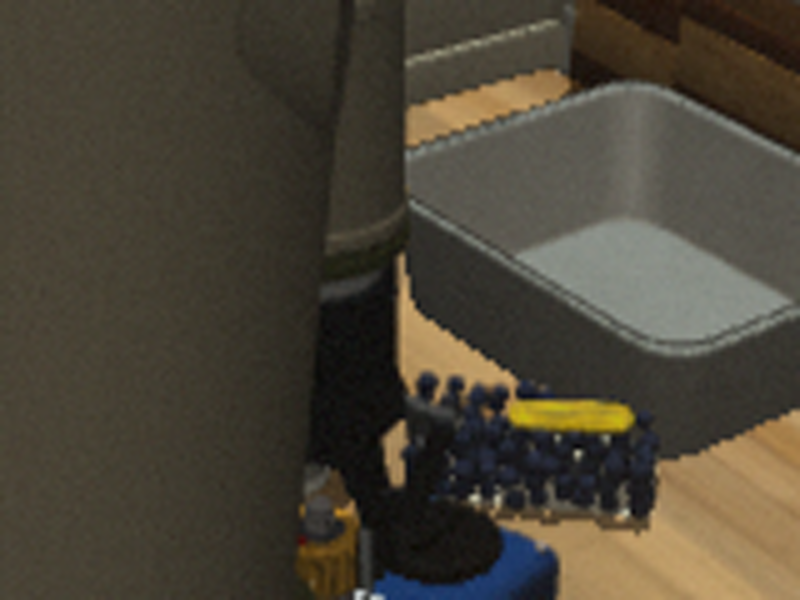

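View pics/t8.png

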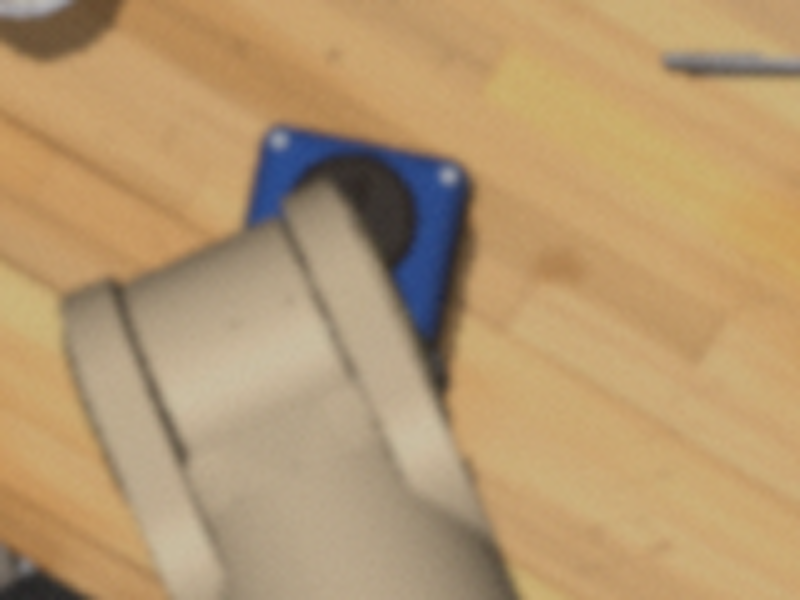

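Request:
jog_arm --targets '[[[0,0,0.02,0,0,0,1],[0,0,0.04,0,0,0,1],[0,0,0.05,0,0,0,1],[0,0,0.05,0,0,0,1],[0,0,0.05,0,0,0,1],[0,0,0.05,0,0,0,1],[0,0,0.05,0,0,0,1],[0,0,0.05,0,0,0,1]]]'

```text
t: 16.75
ee_pos: [0.4973, 0.1507, 0.115]
orientation: [0.987, 0.16, -0.0, 0.001]
wrist_force: [-4.2, -0.3, 6.9]
grip_width: 0.0409
```

```bash
python3 -c "
from h import *
st();print((proj('side',[[.4985-.0172,.15+.0034,.169]])-[230,130])*5)
"
```

```text
16.75 q [-0.046  0.249 -0.359  1.774  0.097  1.137 -1.686] p [0.4973 0.1507 0.115 ] o [ 9.871e-01  1.599e-01 -5.000e-04  5.000e-04] yaw 18.4 T [-0.198  0.872  0.575] F [-4.25 -0.33  6.9 ] w 0.0409
[[296.80630473 541.20886089]]
```

Request:
jog_arm --targets '[[[0,0,0.1,0,0,0.1,1],[0,0,0.2,0,0,0.3,1],[0,0,0.35,0,0,0.5,1],[0,0,0.5,0,0,0.7,1],[0,0,0.65,0,0,0.9,1],[0,0,0.8,0,0,1.1,1],[0,0,0.9,0,0,1.2,1],[0,0,1.0,0,0,1.3,1]]]'

```text
t: 17.75
ee_pos: [0.4977, 0.1503, 0.1162]
orientation: [0.789, 0.614, -0.0, 0.0]
wrist_force: [-3.9, -1.5, 5.6]
grip_width: 0.0411
```

Request:
jog_arm --targets '[[[0,0,0.1,0,0,0.1,1],[0,0,0.2,0,0,0.3,1],[0,0,0.3,0,0,0.4,1],[0,0,0.4,0,0,0.5,1],[0,0,0.5,0,0,0.6,1],[0,0,0.57,0,0,0.7,1],[0,0,0.606,0,0,0.7,1],[0,0,0.606,0,0,0.7,1]]]'

```text
t: 18.75
ee_pos: [0.4981, 0.1504, 0.1169]
orientation: [0.571, 0.821, -0.0, 0.0]
wrist_force: [-1.8, -2.4, 5.3]
grip_width: 0.0408
```

```bash
python3 -c "
from h import *
st();crop('side',230,130,160,120,5,'s9.png')
a=np.radians(-11.1-90);print((proj('side',[[.4985+.0175*np.cos(a),.15+.0175*np.sin(a),.171],[.4985+.0215*np.cos(a),.15+.0215*np.sin(a),.15]])-[230,130])*5)
"
```

```text
18.75 q [ 0.135  0.276 -0.575  1.763  0.164  1.15  -0.135] p [0.4981 0.1504 0.1169] o [ 5.712e-01  8.208e-01 -3.000e-04  3.000e-04] yaw 110.33 T [-0.348  0.335  0.004] F [-1.77 -2.39  5.26] w 0.0408
[[348.25992916 533.73281334]
 [355.13739333 572.12657174]]
```

View pics/s9.png

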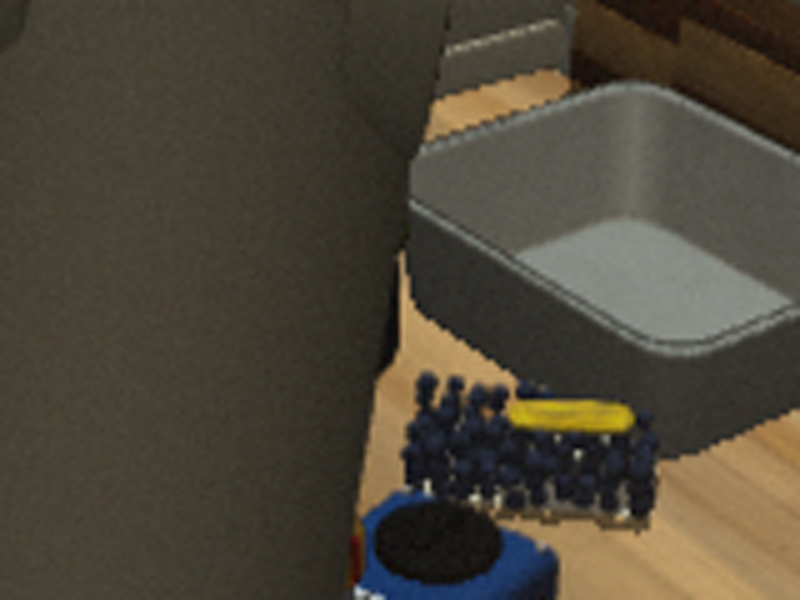

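```bash
python3 -c "
from h import *
st();r.job_done();print('ok')"
```

```text
18.8 q [ 0.135  0.276 -0.575  1.763  0.164  1.15  -0.135] p [0.498  0.1504 0.117 ] o [ 5.713e-01  8.207e-01 -3.000e-04  3.000e-04] yaw 110.31 T [-0.404  0.333  0.035] F [-0.36 -2.41  5.09] w 0.041
the job is handed in; nothing more can be done
ok
```

The mill is at the medium setting: I screwed the nut clockwise down to its stop, backed it off a quarter turn, and handed in still gripping it at 70 N. The hand-in came at 18.8 s.

- **Reaching the stop:** The nut turned about 162° before the torque climbed from about 0 to 1.56 N m. The starting mark had predicted 163°. Unwinding 2.7° gave the same torque as before, so the nut had not slipped in the jaws.
- **Back-off:** I turned the tool to 110.3°, which is 90° from the zero-torque stop at about 20.2°. I expect the nut to be within about half a degree of the quarter turn. The last side picture shows a sliver of the red stripe where the quarter-turn position predicts it. The rest of the nut was hidden by the arm.
- **At hand-in:** The opening was 41 mm, slightly under the nut's stated 43 mm. Wrist force was under 6 N and wrist torque about the nut's axis near zero.
- **Disagreement with the specification:** The pictures showed the fingertips about 33 mm higher than the stated tool frame puts them. Because of that, my first grasp closed above the nut, lightly (readings of about 5 N). I opened, moved clear to measure the offset, and gripped again 32 mm lower.
- **Loose items:** I kept the arm clear of the jars, cup and bowl, but took no final picture of them.

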